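Set the blower's air lever to the third click and start the blower

ROBOT

A 6-joint arm with a two-finger parallel gripper is mounted at the origin on the work surface. World frame = base frame: x ahead of the robot, y to its left, z up, the work surface at z = 0. Lengths are in mm, angles in rad, forces in N, time in s.
With the tool pointing down it reaches from about 225 to 725 mm from the base axis. Payload 3.1 kg.
Tool frame: the origin (TCP) lies on the mounting face of the last link; the fingertips stand 173 mm ahead of it and the grasp point (between the pads) lies 155 mm ahead of it (env.finger_overhang is the distance from the TCP to the fingertips, in mm); z points along the fingers, y is the line along which they close (so a half turn about z gives the same grasp; the last joint's range is limited). The gripper opens to 85 mm and grips with 20 to 120 N. Pads are 22 mm wide; open, the fingers measure 114 mm over their backs; the gripper's body (76 mm by 85 mm) begins 54 mm behind the grasp point. The pads swing forward as they close: fully open they stand 13 mm farther back than shut.
Start: joints at [-1.451, 0.048, 0.099, 1.622, 0, 1.443], TCP at [128.753, -508.96, 404.712] pointing down, gripper open.
Joint ranges: [-2.91, 2.91], [-0.99, 1.94], [-1.21, 1.42], [-2.12, 2.29], [-1.49, 1.47], [-3.14, 3.14]. Speed limits (rad/s): [2.79, 2.79, 3.14, 3.14, 3.14, 3.14].

INTERFACE

Orientations are given as a 3x3 rotation matrix whose columns are the frame's x, y, z axes.
In Python, from workcell import monitor, vision, workorder, boxes_of, silhouettes, env gives the robot as it stands.
- The arm moves only by the tool servo_tool, never from a script. Its argument "commands" is one flat list of numbers, 4 for each row, row after row: the shift along the tool's x, y, z in cm, then the turn about the tool's z in rad. A call has 1 to 10 rows; each row is the pose to reach, as a shift and turn from the pose commanded when the call began, along the tool's axes at that moment; what a row does not reach only later rows make up. A row lasts 1/8 s, in which the tool goes at most 62.5 mm and 10.7 degrees, less where a joint would pass 70% of its speed; a pose out of reach is approached as far as the arm can. A call with a gripper value outside its range is refused whole. "gripper" is the opening, from 0 (shut) to 1 (fully open), set as the call begins (left out, the last holds). The fingers move at their own pace and stop on an object; the grip force is fixed at half the most. Time passes only in rows, so rows that repeat a pose let the fingers close. It gives the time, the measured TCP pose, the force, the opening and the grip force at its end, in the units of the state.
- monitor.state(): the state, without advancing time (a new reading comes with each control period).
- vision.read_camera(name): name is "scene" or "top" or "wrist"; returns a dict with "pixels" (480x640x3 uint8, red, green, blue), "camera_matrix" (3x3 intrinsics, pixels), "R" (3x3) and "t" (3): a world point X has camera coordinates R X + t. Camera axes: x right, y down, z forward; pixel columns grow to the right and rows downward; lengths in mm; the calibration is good to about 2 mm. A picture is of the moment at which its call begins. There is no depth.
- workorder.sign_off(): hands the job in; it is judged then, once.
Trained networks look in a picture, given as the dict that the camera call returned (one of the last four; its "shot" number tells which), for a name from the list of things; names that differ only in an ending like _2 or _b are one class to them, and where a whole thing is asked for, a point or a joint stands for the part that bears it (a point fixed in the world has none). Each returns a list of dicts, best first, with "score" (0 to 1); they miss things now and then, are a little off and sometimes report something else, mostly with a low value. They report only what shows in the picture. A call takes as long as a camera call. They do not tell look-alikes from the thing itself.
- boxes_of(target, picture): "extent" ([left, top, right, bottom] in pixels, round what is visible of it).
- silhouettes(target, picture): "region" (480x640 bool, what is visible of it) and "extent" ([left, top, right, bottom] in pixels, round what is visible of it).
The state is a dict: "time_s": time; "joint_positions": joint angles; "joint_vel": joint speeds; "effort": joint torques, N m; "position": TCP position; "orientation": TCP orientation; "force": force on the tool from outside, world axes, zero at the start; "wrist_torque": the same for the moment, N m; "opening": finger opening in mm; "gripper_force": force on a finger pad.
Only numpy, scipy, OpenCV 4.12 (cv2) and the standard library are available. Lean on these libraries where they do the work, as an engineer would, in place of code of your own. Each camera call takes 0.05 s, during which the arm holds its last target. There are 200 camera calls.

TASK

Get the glory hole's air blower ready for lighting: with a fingertip, push the lever of the air valve open from shut to the third notch (shut itself is not counted), feeling for the clicks and not running past it, and leave it seated in that notch. Only then press the start button on the starter box fully in with a fingertip and let it come back out. Do not grip or force the lever, keep off the mushroom-headed stop button, and leave the tools on the bench where they lie.

Things in the scene. Friction and masses are not known exactly. Their poses are not given: they have to be found in the camera images.
- blower: Blower set fixed on the bench; origin on the bench below the valve lever's pivot, z up. A 60 mm steel air pipe, axis 90 mm up, runs along own y: +y to the fan (flange from y = 175 mm, 135 mm high; 200 mm scroll, y = 250 to 450 mm, 260 mm high, motor on its +x side), -y to an elbow at 180 mm. The valve has 110 mm round flanges (top 145 mm up). -x is the robot's side, square to the pipe.
- lever_pivot (a point): Pivot axis of the valve's hand lever, 190 mm above the bench over the valve. Below the lever (168 to 178 mm up) lies a steel quadrant plate of 65 mm radius; the scallops in its rim are the notches. A spring roller under the lever drops into them.
- lever (a joint): Lever angle, rad. 0 = shut, square to the pipe along the blower's -x; opens counter-clockwise seen from above: at q it points along (-cos q, -sin q) in the blower's x, y; pi/2 = fully open, along the pipe away from the fan. A notch every 15 degrees: shut 0, first 0.262, second 0.524, third 0.785, ... sixth 1.571 (stop). Starts at rest, shut.
- lever_grip (a point): Centre of the lever's black rubber grip, 140 mm from the pivot: a level bar 24 mm wide, 20 mm high, 95 mm long (95 to 190 mm from the pivot), 180 to 200 mm above the bench. Own axes turn with it: -x outward along the lever, z up. A finger on its own +y flank (the fan's side), pushing towards own -y, opens it. Leaving a notch takes about 5 to 6 N here; the push then falls away (see lever_push).
- lever_push (a point): Middle of the grip's +y flank, where a finger pushes to open: 12 mm from the grip's centre. Within each click the push is greatest on leaving the notch and falls to nothing at the crest half-way to the next (0.131, 0.393, 0.654, 0.916 rad); there the lever snaps ahead by itself, away from a slow finger, into the next notch and stays.
- start (a joint): Travel in m of the start button: 0 out, 0.006 fully in. A spring: 1.5 N to begin, 5 N fully in; it comes back out when let go.
- start_top (a point): Centre of the top of the start button on the starter box: a plain flat black cap, 26 mm across, in a 42 mm steel collar 12 mm high; its top is 87 mm above the bench and 10 mm above the collar; pressed straight down. The starter box is a grey steel box fixed on the bench, 90 x 170 mm and 65 mm high; own x is across the box, y along it, and the start button sits 45 mm from its middle towards own +y.
- stop (a joint): Travel in m of the stop button: 0 out, 0.006 fully in. Not to be pressed.
- stop_top (a point): Centre of the top of the stop button on the same box: a black mushroom head, 40 mm across, top 100 mm above the bench, 90 mm from the start button along the box's own -y.
- jacks: Glassblower's jacks lying loose on the bench: a sprung steel U of two blades, about 265 mm long along own x, 52 mm wide, 14 mm high. Origin on the bench near its middle. Leave alone.
- tweezers: Steel tweezers lying loose on the bench, 200 mm long along own x, 28 mm wide, 12 mm high. Origin on the bench near their middle. Leave alone.
- block: Wooden block (a blower's shaping ladle) loose on the bench: an 80 mm wide, 48 mm high wooden cup with a 22 mm thick round handle that runs from it along own +x to 184 mm. Origin on the bench below the middle of the cup. Leave alone.
There are look-alikes about, which are no part of the job. What is shaped like the part that bears start but yellow is not meant.

How it is judged (in metres and radians):
On the way, in this order (a step that is already met when the one before it is completed fails the run):
1. the lever sits at rest in the third notch from shut (value of joint lever between 0.7054 and 0.8654 rad and velocity of joint lever between -0.05 and 0.05 rad/s), for 0.3 s.
2. the start button is pressed fully in (value of joint start above 0.005 m), for 0.05 s.
At the end, for the whole second after the job is handed in: The lever rests in the third notch (0.785 rad within 0.08), the start button has been pressed at least 5 mm in and is out again (under 1.5 mm), the stop button is out, and jacks, tweezers and wooden block lie within 15 mm of where they were (all of step 1 and value of joint each of start, stop below 0.0015 m and distance of each of jacks, tweezers, block from where it was at the start of the episode below 0.015 m); the robot touches nothing.
It fails at once if the lever runs past the third notch, over the next crest (value of joint lever above 0.93 rad).
It fails at once if the start button is pressed in (over 3 mm) while the lever is not in the third notch (value of joint start above 0.003 m and not (value of joint lever between 0.7054 and 0.8654 rad)).
It fails at once if the stop button is pressed (over 2 mm) (value of joint stop above 0.002 m).
It fails at once if the lever is gripped or forced: over 20 N between the fingers and it (contact force between the fingers and lever above 20 N).
It fails at once if the jacks, tweezers or wooden block are shoved or lifted: over 15 mm from the start (distance of any of jacks, tweezers, block from where it was at the start of the episode above 0.015 m).
It also fails if it takes over 54 s, if anything falls off the work surface, if the arm or the gripper's body presses on something with over 40 N, if the wrist force passes 120 N, or if a joint passes its speed limit or range.

## Working session

There is one attempt and no reset: what is moved stays moved. The work goes in short steps, Python scripts to look and compute and a tool call to move; the robot and the scene stay as the last step left them, time stands still between calls to the robot, and variables do not carry over. Pictures are saved under pics/ and viewed, at most 10 in all, crops included, and the job is handed in when it is done.

Besides the shell and the picture viewer there is one more tool, called after "Emit:" as name(argument=value, ...) on one line, values as JSON. servo_tool: Moves the arm, as the interface text tells. Its arguments: {"type":"object","properties":{"commands":{"type":"array"},"gripper":{"type":"number"}},"required":["commands"]}

```bash
mkdir -p pics; cat > h.py <<'E'
import numpy as np, cv2
from workcell import monitor, vision, workorder, boxes_of, silhouettes, env
def ray(p,u,v,z):
    K,R,t=[np.array(p[k],float) for k in("camera_matrix","R","t")]
    c=-R.T@t; d=R.T@np.linalg.solve(K,[u,v,1.]); return c+d*(z-c[2])/d[2]
def proj(p,X):
    K,R,t=[np.array(p[k],float) for k in("camera_matrix","R","t")]
    q=K@(R@np.array(X,float)+t); return q[:2]/q[2]
def save(p,n): cv2.imwrite("pics/"+n,p["pixels"][:,:,::-1])
E
python3 - <<'E'
from h import *
ims=[]
for n in("top","scene"):
    p=vision.read_camera(n); save(p,n+"0.png")
    print(n,"cam at",-np.array(p["R"]).T@p["t"])
    for k in("lever","lever_grip","start","stop","start_top","stop_top","blower","jacks","tweezers","block"):
        try:
            for b in boxes_of(k,p)[:3]:
                e=b["extent"];print(k,round(b["score"],2),np.round(e))
        except Exception as ex: print(k,ex)
print(monitor.state())
E
```

```text
top cam at [ 323.18926566  -62.40512104 1260.79961779]
lever 0.71 [110. 260. 206. 292.]
lever 0.65 [204. 103. 244. 200.]
lever_grip 0.83 [204.  99. 244. 204.]
start 0.67 [394. 344. 406. 359.]
stop 0.79 [441. 231. 457. 248.]
stop 0.62 [434. 342. 454. 362.]
start_top 0.58 [401. 242. 413. 260.]
start_top 0.52 [397. 349. 407. 358.]
stop_top 0.57 [433. 342. 447. 358.]
stop_top 0.5 [440. 233. 457. 251.]
blower 0.6 [ 25.   0. 401. 196.]
tweezers 0.77 [315. 204. 320. 216.]
block 0.56 [110. 254. 204. 292.]
block 0.47 [205. 100. 246. 199.]
block 0.19 [402. 248. 414. 259.]
scene cam at [ 745.89646     462.82529452 1229.4280339 ]
lever 0.76 [244. 323. 354. 368.]
lever_grip 0.95 [245. 325. 357. 364.]
start 0.45 [281. 179. 292. 190.]
stop 0.57 [251. 151. 271. 170.]
stop 0.43 [336. 119. 358. 130.]
start_top 0.61 [281. 184. 293. 188.]
start_top 0.56 [363. 143. 373. 152.]
stop_top 0.55 [250. 152. 270. 167.]
stop_top 0.53 [337. 115. 355. 131.]
blower 0.6 [ 50. 262. 352. 480.]
jacks 0.85 [326. 279. 415. 348.]
jacks 0.51 [246. 325. 356. 368.]
jacks 0.44 [290. 239. 363. 288.]
tweezers 0.97 [290. 238. 362
[... 197 characters left out ...]
14045800e-06,  1.44305612e+00]), 'joint_vel': array([ 0.00019421, -0.00034098,  0.00026618,  0.00016597,  0.00116811,
        0.00060684]), 'effort': array([ 5.24578682e-04, -3.38662112e+01,  3.20161235e+01,  1.42638852e-03,
       -6.28022622e-05,  1.63256736e-06]), 'position': array([ 128.77617906, -508.94675256,  404.72478395]), 'orientation': array([[ 9.69458492e-01,  2.45255445e-01,  5.06853298e-06],
       [ 2.45255445e-01, -9.69458492e-01, -7.44520219e-06],
       [ 3.08775596e-06,  8.46089979e-06, -1.00000000e+00]]), 'force': array([ 0.54904041, -0.3426983 ,  0.05112871]), 'wrist_torque': array([0.0331816 , 0.00697881, 0.03947391]), 'gripper_force': 0.0, 'opening': 85.43055108811936}
```

View pics/top0.png

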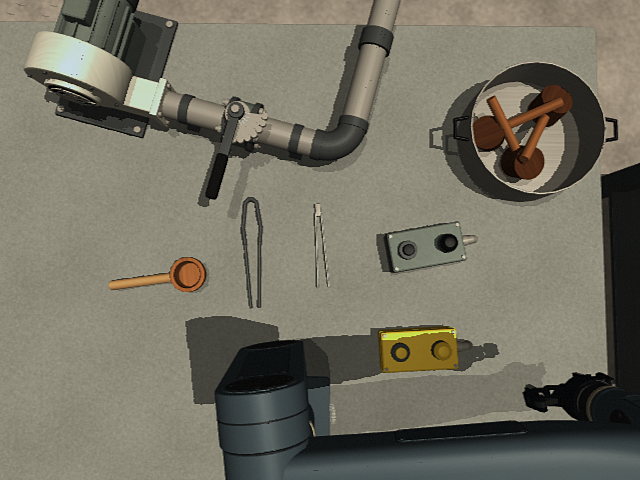

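View pics/scene0.png

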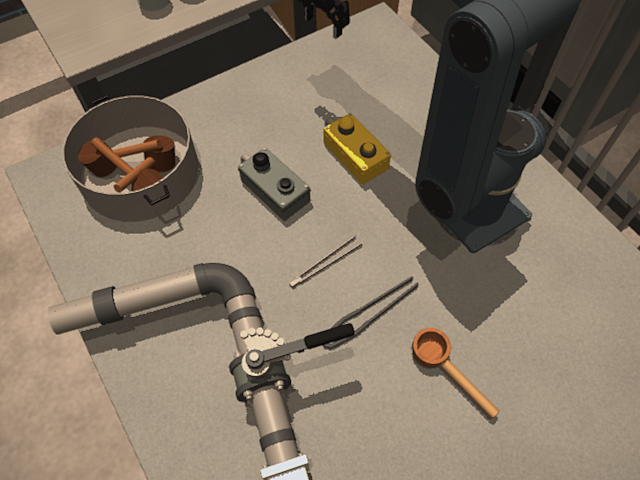

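The top view shows the valve pivot near (236,106), with the grip running to about (212,196). The grey box has start at (407,249) and stop at (449,242). The yellow box is the decoy. The scene view agrees: pivot (255,357), grip (330,336), start (286,184).

```bash
python3 - <<'E'
from h import *
for n in("top","scene"):
    p=vision.read_camera(n)
    for k in("lever_grip","lever"):
        for b in silhouettes(k,p)[:2]:
            v,u=np.nonzero(b["region"]); 
            dark=p["pixels"][v,u].max(1)<45
            uu,vv=u[dark],v[dark]
            W=np.array([ray(p,x,y,195)[:2] for x,y in zip(uu,vv)])
            if len(W)<20: continue
            m=W.mean(0); w,V=np.linalg.eigh(np.cov(W.T)); d=V[:,1]; s=(W-m)@d
            print(n,k,round(b["score"],2),b["extent"],len(u),len(uu),"c",m,"dir",d,"ext",s.min(),s.max(),"w",np.sqrt(w*12))
    px={"top":[(236,106)],"scene":[(255,357)]}[n]
    print("pivot",[ray(p,*q,205) for q in px])
    c={"top":[(407,249),(449,242)],"scene":[(286,184),(261,160)]}[n]
    print("start/stop", ray(p,*c[0],87),ray(p,*c[1],100))
    img=p["pixels"]; x0,y0,x1,y1={"top":(170,70,290,210),"scene":(220,300,370,400)}[n]
    a=cv2.resize(img[y0:y1,x0:x1],None,fx=3.2,fy=3.2,interpolation=cv2.INTER_CUBIC)
    x0,y0,x1,y1={"top":(370,210,490,280),"scene":(230,140,320,220)}[n]
    b=cv2.resize(img[y0:y1,x0:x1],None,fx=3.2,fy=3.2,interpolation=cv2.INTER_CUBIC)
    H=max(a.shape[0],b.shape[0]); f=lambda i:np.pad(i,((0,H-i.shape[0]),(0,0),(0,0)))
    cv2.imwrite(f"pics/{n}crop.png",np.hstack([f(a),f(b)])[:,:,::-1])
E
```

```text
top lever_grip 0.88 [201.5, 99.1, 244.6, 202.1] 1159 613 c [537.71338645 137.62040576] dir [-0.95868756  0.28446118] ext -140.85506733321503 56.96361425390089 w [ 25.82647952 144.03537184]
top lever 0.82 [201.7, 102.5, 243.1, 198.9] 1175 608 c [537.36340418 137.77935358] dir [-0.95871567  0.28436643] ext -141.23488173754566 56.582877870699335 w [ 25.51529312 143.23118239]
pivot [array([670.86607709, 101.53626874, 205.        ])]
start/stop [ 389.13830678 -265.68292642   87.        ] [ 404.58458935 -355.9233469   100.        ]
scene lever_grip 0.91 [245.1, 324.5, 356.4, 364.9] 1482 676 c [539.82184644 142.59469123] dir [-0.97978155  0.20007028] ext -147.798365346839 54.59917093015444 w [ 24.69935525 140.48010466]
scene lever 0.89 [247.1, 324.8, 353.4, 367.3] 1431 675 c [542.01453204 142.17025228] dir [-0.98139113  0.19201941] ext -145.5511452173244 56.835407452354936 w [ 24.49500101 147.82295748]
pivot [array([667.28648666, 109.22713191, 205.        ])]
start/stop [ 390.16912437 -260.06041987   87.        ] [ 408.79147365 -343.88351704  100.        ]
```

View pics/topcrop.png

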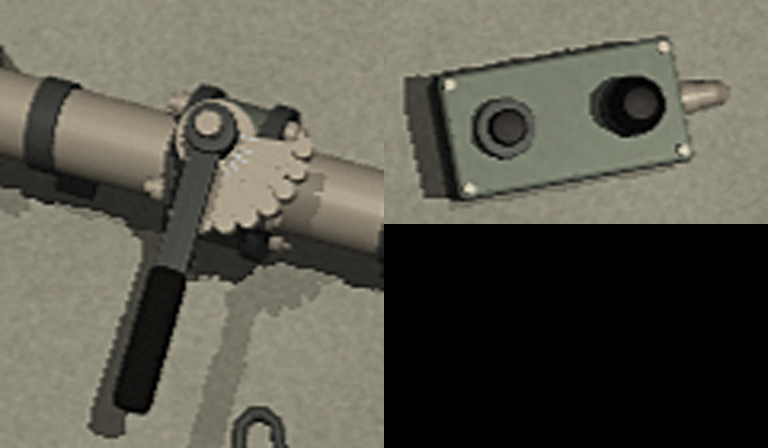

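The crop shows the pivot bolt at about (235.3,108.1), the grip ends at (222.2,153.8) and (211.6,198), the start cap at (408.7,249.4) and the stop at (451,242.2).

```bash
python3 - <<'E'
from h import *
p=vision.read_camera("top"); 
piv=ray(p,235.3,108.1,212); g1=ray(p,222.2,153.8,200); g2=ray(p,211.6,198,198)
print(piv,g1,g2)
d=g2-g1; print(np.linalg.norm(d),d/np.linalg.norm(d),"tip from piv",np.linalg.norm((g2-piv)[:2]))
print("start",ray(p,408.7,249.4,87),"stop",ray(p,451,242.2,100))
p=vision.read_camera("scene")
for q in [piv,g1,g2,ray(p,286,184,87)]: print(proj(p,q))
print(proj(p,[388,-268,87]),proj(p,[404,-358,100]))
E
```

```text
[664.20843569 101.77433024 212.        ] [573.05260176 128.28054747 200.        ] [482.70946084 148.00471668 198.        ]
92.4928427664265 [-0.97675818  0.21325076 -0.02162329] tip from piv 187.2942244252039
start [ 388.28116703 -269.45481045   87.        ] stop [ 404.18116395 -360.32151574  100.        ]
[254.06080745 351.46014557]
[305.30819013 339.44906973]
[352.13880453 323.3470022 ]
[286. 184.]
[285.06751379 181.2660457 ] [259.82845935 155.16186541]
```

View pics/scenecrop.png

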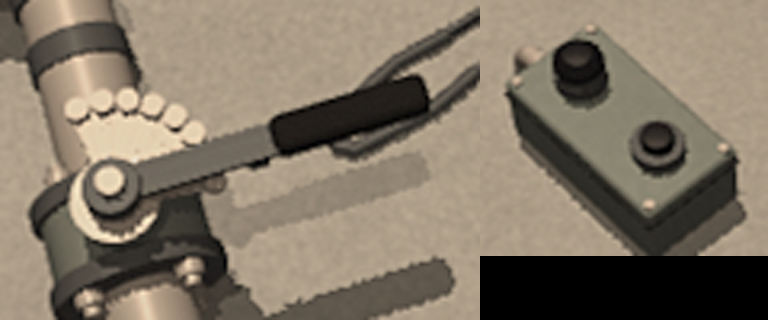

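```bash
python3 - <<'E'
from h import *
P=vision.read_camera("top"),vision.read_camera("scene")
M=[np.array(p["camera_matrix"])@np.c_[p["R"],p["t"]] for p in P]
for n,a,b in [("piv",(235.3,108.1),(254.4,356.9)),("g1",(222.2,153.8),(305.9,342.2)),("g2",(211.6,198),(353.4,329.7)),("start",(408.7,249.4),(285.6,183.1)),("stop",(451,242.2),(261,159.7))]:
    X=cv2.triangulatePoints(M[0],M[1],np.array(a,float),np.array(b,float)); X=(X[:3]/X[3]).T[0]
    print(n,X,proj(P[0],X)-a,proj(P[1],X)-b)
E
```

```text
piv [668.21030912 104.92246521 196.66967692] [-0.37520403  0.46534418] [-0.54195144 -0.09122246]
g1 [574.18116772 130.29958931 192.01664413] [-0.29418317  0.35950549] [-0.41478601 -0.05353544]
g2 [484.12663962 153.02017562 178.68371867] [-0.59738639  0.70951   ] [-0.81812891 -0.0786881 ]
start [ 387.50807987 -270.15702162   76.93362826] [-0.47603933  0.59024674] [-0.57343736 -0.096693  ]
stop [ 403.08640397 -364.3504138    75.48687783] [-0.99225764  1.23885091] [-1.17480784 -0.23385811]
```

Emit:
servo_tool(commands=[5.6, -5.7, 0, -0.11, 11.2, -11.5, 0, -0.22, 16.8, -17.2, 0, -0.32, 22.4, -23, 0, -0.43, 28, -28.7, 0, -0.54, 33.6, -34.4, 0, -0.65, 39.2, -40.2, 0, -0.76, 44.8, -45.9, 0, -0.86, 50.4, -51.7, 0, -0.97, 56, -57.4, 0, -1.08], gripper=0)

```text
time_s: 2.85
position: [442.7, 34.0, 405.1]
orientation: [[0.237, 0.972, 0.002], [0.972, -0.237, -0.001], [-0.0, 0.002, -1.0]]
force: [1.3, 0.8, 0.4]
opening: -0.4
gripper_force: 0.0
```

Emit:
servo_tool(commands=[5.9, 1.6, 0, 0, 11.8, 3.2, 0, 0, 17.7, 4.7, 0, 0, 17.7, 4.7, 0, 0])

```text
time_s: 3.35
position: [531.5, 195.7, 402.0]
orientation: [[0.236, 0.972, -0.003], [0.972, -0.236, 0.0], [-0.001, -0.003, -1.0]]
force: [-0.9, -0.7, -0.3]
opening: 0.4
gripper_force: 0.0
```

```bash
python3 - <<'E'
from h import *
print(env.finger_overhang, monitor.state()["position"],monitor.state()["force"])
p=vision.read_camera("wrist"); save(p,"w1.png")
a=p["pixels"].copy()
for X in [(666,103,212),(575,128,200),(483,151,200)]:
    q=proj(p,X); print(q)
E
```

```text
173.4 [531.50657638 195.73489542 402.04478082] [-0.92290852 -0.69405555 -0.25833632]
[656.28462182 419.97201304]
[442.14685938 397.05787306]
[244.9212748  395.41688654]
```

View pics/w1.png

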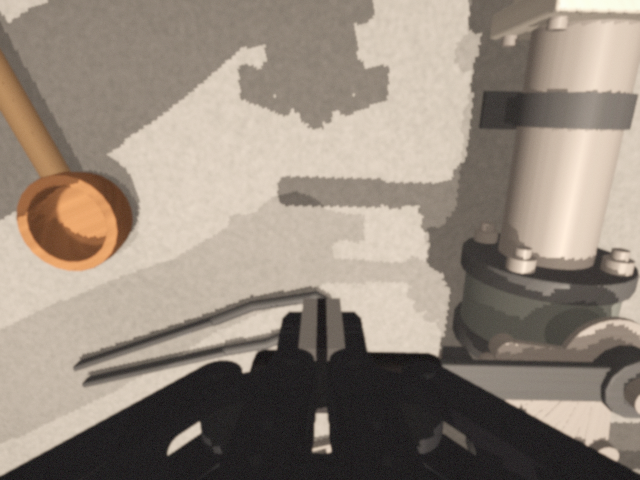

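Emit:
servo_tool(commands=[0, 0, 2.5, 0, 0, 0, 4.9, 0, 0, 0, 4.9, 0, 0, 0, 4.9, 0])

```text
time_s: 3.9
position: [530.2, 191.5, 357.1]
orientation: [[0.242, 0.97, 0.002], [0.97, -0.242, 0.0], [0.001, 0.001, -1.0]]
force: [0.2, 0.4, 0.2]
opening: 0.2
gripper_force: 0.0
```

```bash
python3 - <<'E'
from h import *
print(monitor.state()["position"],monitor.state()["force"])
p=vision.read_camera("wrist"); print(ray(p,637,388,212))
p=vision.read_camera("top"); save(p,"t2.png")
p=vision.read_camera("scene"); 
cv2.imwrite("pics/s2.png",cv2.resize(p["pixels"][280:440,220:440],None,fx=3,fy=3)[:,:,::-1])
E
```

```text
[530.23317039 191.50059623 357.10632646] [0.17868997 0.43552071 0.19209708]
[627.21407814 158.57608751 212.        ]
```

View pics/s2.png

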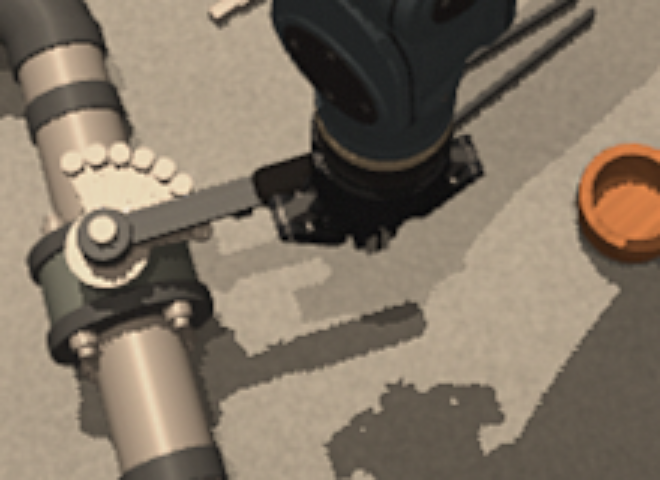

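The finger is beside the grip, on the fan side. Next I probe toward the flank.

Emit:
servo_tool(commands=[-0.7, 0, 0, 0, -1.4, 0, 0, 0, -2.0, 0, 0, 0, -2.0, 0, 0, 0])

```text
time_s: 4.55
position: [525.4, 172.3, 355.8]
orientation: [[0.241, 0.97, 0.0], [0.97, -0.241, -0.0], [-0.0, 0.0, -1.0]]
force: [0.4, -0.2, -1.1]
opening: -0.3
gripper_force: 0.0
```

Emit:
servo_tool(commands=[-0.2, 0, 0, 0, -0.4, 0, 0, 0, -0.4, 0, 0, 0, -0.4, 0, 0, 0])

```text
time_s: 5.05
position: [524.6, 169.1, 355.7]
orientation: [[0.241, 0.971, 0.0], [0.971, -0.241, 0.0], [0.0, 0.0, -1.0]]
force: [-0.7, 0.5, 0.1]
opening: 0.1
gripper_force: 0.0
```

Emit:
servo_tool(commands=[-0.2, 0, 0, 0, -0.4, 0, 0, 0, -0.4, 0, 0, 0, -0.4, 0, 0, 0])

```text
time_s: 5.55
position: [523.6, 165.7, 355.7]
orientation: [[0.24, 0.971, 0.0], [0.971, -0.24, 0.002], [0.002, -0.0, -1.0]]
force: [0.7, 4.8, -0.5]
opening: 0.1
gripper_force: 2.6
```

```bash
cat > rows.py <<'E'
from h import *
import sys
s=monitor.state(); C=np.array(s["position"]); R=np.array(s["orientation"])
piv=np.array([666,103.]); c0=np.array([524,167.])-piv
def rot(q): return np.array([[np.cos(q),-np.sin(q)],[np.sin(q),np.cos(q)]])
cr=C[:2]-piv; q0=np.arctan2(cr[1],cr[0])-np.arctan2(c0[1],c0[0]); print("t",s["time_s"],"q now",q0,"F",s["force"])
yaw=np.arctan2(R[1,0],R[0,0]); print("yaw-err",yaw-(q0+np.arctan2(.97,.242)))
out=[]
n=int(sys.argv[2])
for q in np.linspace(q0,float(sys.argv[1]),n+1)[1:]:
    d=np.r_[piv+rot(q)@c0-C[:2],0]; l=R.T@d/10
    out+=[round(l[0],2),round(l[1],2),0,round(-(q-q0),3)]
print(out)
E
python3 rows.py 0.2 10
```

```text
t 5.55 q now 0.008794042734170393 F [ 0.72886604  4.83039204 -0.51922213]
yaw-err -0.006797516948124693
[np.float64(-0.29), np.float64(-0.07), 0, np.float64(-0.019), np.float64(-0.59), np.float64(-0.11), 0, np.float64(-0.038), np.float64(-0.88), np.float64(-0.15), 0, np.float64(-0.057), np.float64(-1.18), np.float64(-0.18), 0, np.float64(-0.076), np.float64(-1.47), np.float64(-0.2), 0, np.float64(-0.096), np.float64(-1.77), np.float64(-0.22), 0, np.float64(-0.115), np.float64(-2.07), np.float64(-0.24), 0, np.float64(-0.134), np.float64(-2.37), np.float64(-0.25), 0, np.float64(-0.153), np.float64(-2.66), np.float64(-0.25), 0, np.float64(-0.172), np.float64(-2.96), np.float64(-0.25), 0, np.float64(-0.191)]
```

Emit:
servo_tool(commands=[-0.3, -0.05, 0, -0.02, -0.6, -0.1, 0, -0.04, -0.9, -0.15, 0, -0.06, -1.2, -0.18, 0, -0.08, -1.5, -0.2, 0, -0.1, -1.8, -0.22, 0, -0.12, -2.1, -0.24, 0, -0.14, -2.4, -0.25, 0, -0.16, -2.6, -0.25, 0, -0.17, -2.6, -0.25, 0, -0.17])

```text
time_s: 6.8
position: [514.9, 140.3, 355.7]
orientation: [[0.073, 0.997, -0.0], [0.997, -0.073, -0.0], [-0.0, 0.0, -1.0]]
force: [0.5, -0.3, 0.2]
opening: 0.0
gripper_force: 0.0
```

```bash
python3 rows.py 0.45 10|sed 's/np.float64//g'
```

```text
t 6.8 q now 0.18155559087532147 F [ 0.53829873 -0.2857609   0.21234832]
yaw-err -0.010245034401047182
[(-0.41), (-0.07), 0, (-0.027), (-0.83), (-0.13), 0, (-0.054), (-1.24), (-0.17), 0, (-0.081), (-1.66), (-0.2), 0, (-0.107), (-2.08), (-0.22), 0, (-0.134), (-2.49), (-0.23), 0, (-0.161), (-2.91), (-0.23), 0, (-0.188), (-3.33), (-0.21), 0, (-0.215), (-3.75), (-0.19), 0, (-0.242), (-4.16), (-0.15), 0, (-0.268)]
```

Emit:
servo_tool(commands=[-0.41, -0.07, 0, -0.03, -0.83, -0.13, 0, -0.055, -1.24, -0.17, 0, -0.08, -1.66, -0.2, 0, -0.11, -2.08, -0.22, 0, -0.135, -2.5, -0.23, 0, -0.16, -2.9, -0.23, 0, -0.19, -3.3, -0.21, 0, -0.215, -3.75, -0.19, 0, -0.24, -3.75, -0.19, 0, -0.24])

```text
time_s: 8.05
position: [510.2, 102.6, 355.7]
orientation: [[-0.166, 0.986, -0.0], [0.986, 0.166, -0.001], [-0.001, -0.0, -1.0]]
force: [0.5, 1.0, 0.3]
opening: 0.1
gripper_force: 0.0
```

```bash
python3 rows.py 0.6 10|sed 's/np.float64//g'
python3 - <<'E'
from h import *
p=vision.read_camera("top"); s=vision.read_camera("scene")
a=cv2.resize(p["pixels"][70:230,170:300],None,fx=3,fy=3); b=cv2.resize(s["pixels"][290:400,230:360],None,fx=3,fy=3)
b=np.pad(b,((0,a.shape[0]-b.shape[0]),(0,0),(0,0)))
cv2.imwrite("pics/m3.png",np.hstack([a,b])[:,:,::-1])
E
```

```text
t 8.05 q now -5.8568840520470635 F [0.45613644 0.95503955 0.27544735]
yaw-err 6.267714755997288
[(-9.76), (1.57), 0, (-0.646), (-16.61), (8.69), 0, (-1.291), (-17.79), (18.51), 0, (-1.937), (-12.83), (27.05), 0, (-2.583), (-3.73), (30.9), 0, (-3.228), (5.86), (28.49), 0, (-3.874), (12.06), (20.8), 0, (-4.52), (12.39), (10.92), 0, (-5.166), (6.71), (2.83), 0, (-5.811), (-2.69), (-0.21), 0, (-6.457)]
```

View pics/m3.png

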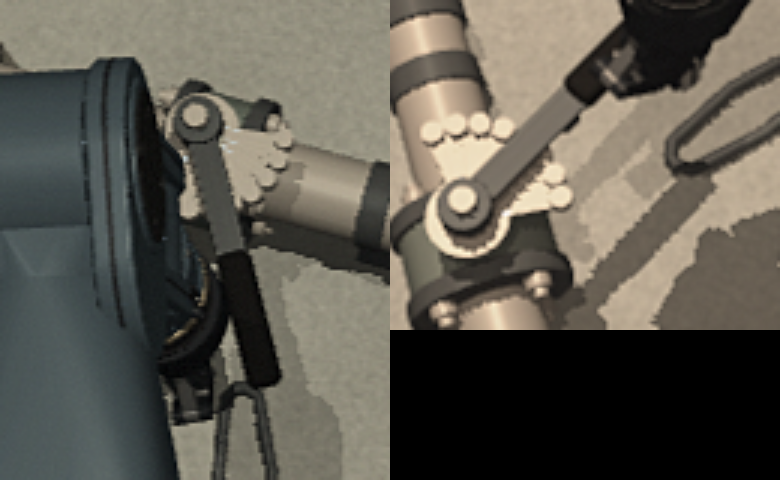

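The lever has turned about 28–30°, so it sits in the second notch and the finger trails clear of it. One more click to go.

```bash
sed -i 's/; print("t"/; q0=(q0+3)%(2*np.pi)-3; print("t"/' rows.py; python3 rows.py 0.62 8|sed 's/np.float64//g'
```

```text
t 8.15 q now 0.4236472608140085 F [-0.15525396  0.03750426  0.49425935]
yaw-err -0.012606983999968291
[(-0.38), (-0.06), 0, (-0.025), (-0.76), (-0.11), 0, (-0.049), (-1.14), (-0.15), 0, (-0.074), (-1.52), (-0.18), 0, (-0.098), (-1.9), (-0.2), 0, (-0.123), (-2.28), (-0.21), 0, (-0.147), (-2.66), (-0.21), 0, (-0.172), (-3.05), (-0.21), 0, (-0.196)]
```

Emit:
servo_tool(commands=[-0.38, -0.06, 0, -0.025, -0.76, -0.11, 0, -0.05, -1.14, -0.15, 0, -0.075, -1.52, -0.18, 0, -0.1, -1.9, -0.2, 0, -0.12, -2.28, -0.21, 0, -0.145, -2.66, -0.21, 0, -0.17, -2.66, -0.21, 0, -0.17, -2.66, -0.21, 0, -0.17])

```text
time_s: 9.28
position: [512.7, 76.5, 355.7]
orientation: [[-0.33, 0.944, 0.0], [0.944, 0.33, -0.0], [-0.0, 0.0, -1.0]]
force: [-0.7, 2.4, 1.2]
opening: 0.0
gripper_force: 1.0
```

```bash
python3 rows.py 0.7 6|sed 's/np.float64//g'
```

```text
t 9.275 q now 0.5945859529693518 F [-0.71746379  2.44300102  1.1803235 ]
yaw-err -0.013334730861378041
[(-0.27), (-0.06), 0, (-0.018), (-0.54), (-0.1), 0, (-0.035), (-0.81), (-0.13), 0, (-0.053), (-1.08), (-0.16), 0, (-0.07), (-1.35), (-0.18), 0, (-0.088), (-1.63), (-0.2), 0, (-0.105)]
```

Emit:
servo_tool(commands=[-0.2, -0.05, 0, -0.015, -0.4, -0.08, 0, -0.03, -0.6, -0.1, 0, -0.04, -0.75, -0.12, 0, -0.05, -0.9, -0.14, 0, -0.06, -0.9, -0.14, 0, -0.06])

```text
time_s: 10.02
position: [514.3, 67.2, 355.7]
orientation: [[-0.386, 0.922, -0.0], [0.922, 0.386, -0.001], [-0.001, -0.001, -1.0]]
force: [0.7, -0.5, -0.7]
opening: 0.2
gripper_force: 0.0
```

```bash
python3 rows.py 0.7 3|sed 's/np.float64//g'
```

```text
t 10.025 q now 0.6549394285385244 F [ 0.66620609 -0.5108565  -0.69653794]
yaw-err -0.013797577208475076
[(-0.23), (-0.02), 0, (-0.015), (-0.46), (-0.06), 0, (-0.03), (-0.7), (-0.09), 0, (-0.045)]
```

The force has gone to zero near the crest. I back off and check.

Emit:
servo_tool(commands=[1.5, 0, 0, 0, 4, 0, 0, 0, 5, 0, -3, 0, 5, 0, -8, 0, 5, 0, -8, 0, 5, 0, -8, 0])

```text
time_s: 10.78
position: [494.7, 114.3, 435.7]
orientation: [[-0.387, 0.922, 0.0], [0.922, 0.387, 0.0], [-0.0, 0.0, -1.0]]
force: [-0.7, -0.4, 0.1]
opening: -0.1
gripper_force: 0.0
```

```bash
python3 - <<'E'
from h import *
p=vision.read_camera("top"); s=vision.read_camera("scene")
a=cv2.resize(p["pixels"][70:230,170:300],None,fx=3,fy=3); b=cv2.resize(s["pixels"][290:400,230:360],None,fx=3,fy=3)
b=np.pad(b,((0,a.shape[0]-b.shape[0]),(0,0),(0,0)))
cv2.imwrite("pics/m4.png",np.hstack([a,b])[:,:,::-1])
print(monitor.state())
E
```

```text
{'time_s': 10.875, 'joint_positions': array([ 9.43855639e-02,  1.38734050e-02,  1.23280484e-01,  1.68275477e+00,
       -3.86655440e-05,  1.26794347e+00]), 'joint_vel': array([-0.00550251,  0.00493828, -0.00969946, -0.00082121,  0.00088813,
       -0.00137778]), 'effort': array([ 8.95909080e-02, -3.29259610e+01,  3.23411858e+01,  1.37187509e-02,
        3.09156283e-03,  2.13553627e-03]), 'position': array([494.60868651, 114.0166384 , 434.2486502 ]), 'orientation': array([[-3.86872407e-01,  9.22129767e-01, -2.53635717e-03],
       [ 9.22132971e-01,  3.86872984e-01, -2.78947354e-04],
       [ 7.24022406e-04, -2.44677560e-03, -9.99996745e-01]]), 'force': array([ 0.23047793,  0.2788553 , -0.44423568]), 'wrist_torque': array([-0.02041547, -0.01652609, -0.02837379]), 'gripper_force': 0.0, 'opening': 0.16398824133454276}
```

View pics/m4.png

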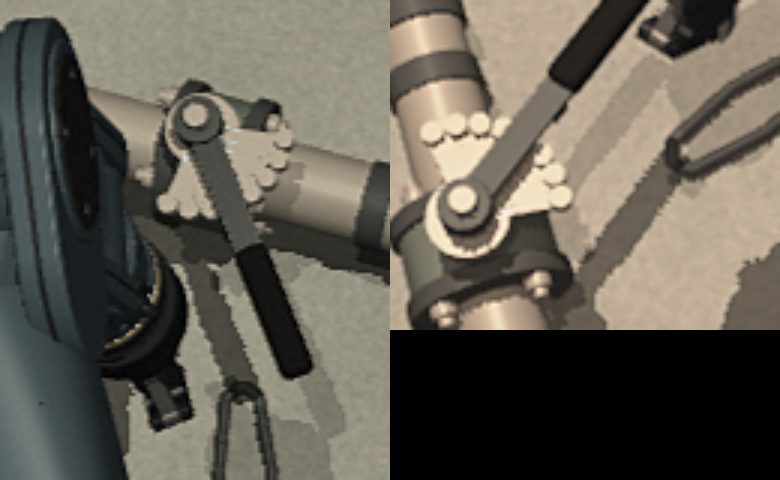

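```bash
python3 - <<'E'
from h import *
p=vision.read_camera("top"); s=vision.read_camera("scene")
for q,b in silhouettes("lever_grip",p)[0:1] and [(0,silhouettes("lever_grip",p)[0])]: pass
piv=ray(p,235.3,109.3,200)[:2]
for nm,(u,v),pv in [("q0",(211.6,198),(235.3,108.1)),("m3",(170+260/3,70+385/3),(170+197/3,70+118/3)),("m4",(170+295/3,70+373/3),(170+196/3,70+118/3))]:
    t=ray(p,u,v,197); c=ray(p,*pv,212); d=(t-c)[:2]; print(nm,t,c,np.degrees(np.arctan2(d[1],d[0]))%360)
for pc,n in((p,"top"),(s,"scene")):
    b=silhouettes("lever_grip",pc)[0]; v,u=np.nonzero(b["region"]); k=pc["pixels"][v,u].max(1)<45
    W=np.array([ray(pc,x,y,195)[:2] for x,y in zip(u[k],v[k])]); vx=cv2.fitLine(W.astype(np.float32),cv2.DIST_HUBER,0,.01,.01).ravel()
    print(n,b["score"],k.sum(),np.degrees(np.arctan2(vx[1],vx[0]))%180)
E
```

```text
q0 [482.85955517 148.20269364 197.        ] [664.20843569 101.77433024 212.        ] 165.63975910818522
m3 [483.00133547  57.18840822 197.        ] [661.66955682 100.98304897 212.        ] 193.77263128081682
m4 [491.3785351   33.73926235 197.        ] [661.66267853 101.65550501 212.        ] 201.7441241517865
top 0.69 512 23.479141
scene 0.93 578 25.648737
```

The lever measures about 37°, so it's still balanced at the crest. I'll go back and nudge it slightly further.

Emit:
servo_tool(commands=[0, 0, 4, 0, 0, 0, 8, 0, 0, 0, 8, 0, -2, 0, 8, 0, -3.7, 0, 8, 0, -4.5, 0, 8, 0, -4.8, 0, 8, 0, -5, 0, 8, 0, -5, 0, 8, 0])

```text
time_s: 12.3
position: [514.2, 67.8, 355.7]
orientation: [[-0.387, 0.922, -0.0], [0.922, 0.387, 0.0], [0.0, -0.0, -1.0]]
force: [-0.4, 0.4, 0.0]
opening: 0.3
gripper_force: 0.0
```

```bash
python3 rows.py 0.7 3|sed 's/np.float64//g'
```

```text
t 12.3 q now 0.6510083961259534 F [-0.37690923  0.36543455  0.01870895]
yaw-err -0.009275164500658795
[(-0.25), (-0.04), 0, (-0.016), (-0.5), (-0.07), 0, (-0.033), (-0.76), (-0.11), 0, (-0.049)]
```

Emit:
servo_tool(commands=[-0.15, -0.03, 0, -0.01, -0.3, -0.05, 0, -0.02, -0.45, -0.07, 0, -0.03, -0.45, -0.07, 0, -0.03, -0.45, -0.07, 0, -0.03])

```text
time_s: 12.92
position: [515.4, 63.2, 355.7]
orientation: [[-0.414, 0.91, 0.0], [0.91, 0.414, -0.0], [-0.0, 0.0, -1.0]]
force: [-0.6, 0.4, 0.9]
opening: -0.1
gripper_force: 0.0
```

```bash
cat > ang.py <<'E'
from h import *
print(monitor.state()["time_s"],monitor.state()["force"])
for n in("top","scene"):
    pc=vision.read_camera(n)
    for b in silhouettes("lever_grip",pc)[:1]:
        v,u=np.nonzero(b["region"]); k=pc["pixels"][v,u].max(1)<45
        W=np.array([ray(pc,x,y,195)[:2] for x,y in zip(u[k],v[k])]); vx=cv2.fitLine(W.astype(np.float32),cv2.DIST_HUBER,0,.01,.01).ravel()
        print(n,b["score"],b["extent"],k.sum(),np.degrees(np.arctan2(vx[1],vx[0]))%180)
    print(n,"tips .524 .654 .785:",[np.round(proj(pc,[665+190*np.cos(2.9+q),103+190*np.sin(2.9+q),195])) for q in(.524,.654,.785)])
E
python3 ang.py
```

```text
12.925 [-0.61376008  0.39476249  0.87433296]
top 0.63 [253.8, 138.6, 288.1, 194.3] 370 24.509928
top tips .524 .654 .785: [array([260., 199.]), array([272., 195.]), array([283., 189.])]
scene 0.92 [246.4, 284.3, 297.3, 366.0] 305 36.298046
scene tips .524 .654 .785: [array([324., 284.]), array([314., 277.]), array([303., 271.])]
```

Emit:
servo_tool(commands=[1.5, 0, 0, 0, 4, 0, 0, 0, 5, 0, -3, 0, 5, 0, -8, 0, 5, 0, -8, 0, 5, 0, -8, 0])

```text
time_s: 13.88
position: [494.4, 109.3, 435.7]
orientation: [[-0.415, 0.91, 0.0], [0.91, 0.415, 0.0], [0.0, 0.0, -1.0]]
force: [-0.1, 0.3, -0.4]
opening: -0.1
gripper_force: 0.0
```

```bash
python3 ang.py; python3 - <<'E'
from h import *
p=vision.read_camera("top"); s=vision.read_camera("scene")
a=cv2.resize(p["pixels"][70:230,170:300],None,fx=3,fy=3); b=cv2.resize(s["pixels"][270:400,230:360],None,fx=3,fy=3)
b=np.pad(b,((0,a.shape[0]-b.shape[0]),(0,0),(0,0)))
cv2.imwrite("pics/m5.png",np.hstack([a,b])[:,:,::-1])
E
```

```text
13.875 [-0.12898129  0.32817496 -0.36272607]
top 0.89 [227.5, 100.2, 284.9, 193.8] 525 31.489864
top tips .524 .654 .785: [array([260., 199.]), array([272., 195.]), array([283., 189.])]
scene 0.96 [243.8, 276.2, 311.1, 368.2] 561 33.047176
scene tips .524 .654 .785: [array([324., 284.]), array([314., 277.]), array([303., 271.])]
```

View pics/m5.png

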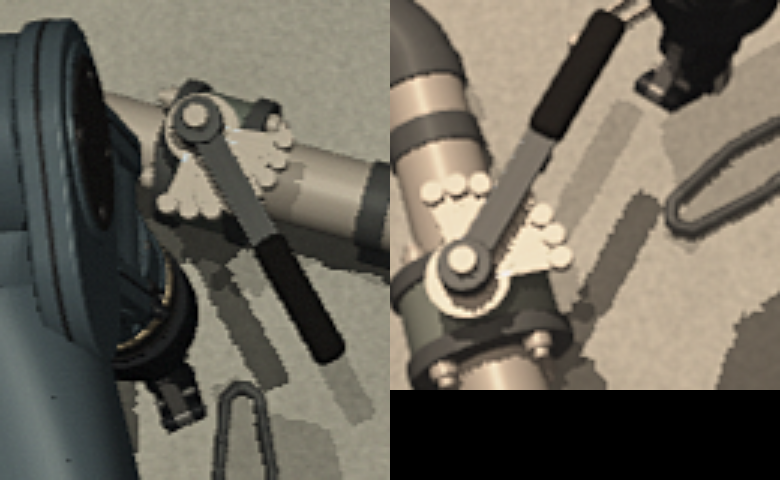

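The lever is seated in the third notch: tip at crop (327,357), about 45°, with the finger clear. Next is the start button.

Emit:
servo_tool(commands=[-4, -3.4, 0, 0.04, -8, -6.8, 0, 0.08, -12, -10.1, 0, 0.12, -16, -13.5, 0, 0.16, -20, -16.9, 0, 0.2, -24, -20.3, 0, 0.25, -27, -22.8, 0, 0.25, -29.9, -25.3, 0, 0.25, -29.9, -25.3, 0, 0.25, -29.9, -25.3, 0, 0.25])

```text
time_s: 15.42
position: [388.1, -267.9, 435.3]
orientation: [[-0.176, 0.984, -0.0], [0.984, 0.176, 0.001], [0.001, -0.0, -1.0]]
force: [0.5, -0.5, 0.2]
opening: -0.2
gripper_force: 0.0
```

```bash
python3 - <<'E'
from h import *
print(monitor.state()["position"],monitor.state()["force"])
t=vision.read_camera("top"); s=vision.read_camera("scene"); p=vision.read_camera("wrist"); save(p,"w2.png")
for n,c in(("t",t),("s",s),("w",p)):
    for b in silhouettes("start",c)[:3]:
        v,u=np.nonzero(b["region"]); print(n,round(b["score"],2),b["extent"],(u.mean(),v.mean()),ray(c,u.mean(),v.mean(),85))
print(proj(p,(388,-268,87)),proj(p,(404,-358,100)),proj(p,np.r_[monitor.state()["position"][:2],262]),proj(p,np.r_[monitor.state()["position"][:2],87]))
E
```

```text
[ 388.13420752 -267.89753056  435.33621606] [ 0.50203405 -0.47864344  0.23789173]
t 0.67 [403.7, 246.1, 414.0, 256.8] (np.float64(408.3764705882353), np.float64(249.3764705882353)) [ 388.43842677 -269.08795045   85.        ]
s 0.64 [277.7, 177.3, 293.8, 192.7] (np.float64(284.31451612903226), np.float64(183.43548387096774)) [ 392.06879015 -264.86441118   85.        ]
s 0.52 [303.4, 267.2, 313.3, 274.8] (np.float64(307.82608695652175), np.float64(269.60869565217394)) [465.4393362  -41.51710332  85.        ]
w 0.76 [8.5, 116.9, 50.6, 154.3] (np.float64(26.447786131996658), np.float64(135.32999164578112)) [ 165.39478169 -248.2020703    85.        ]
w 0.66 [303.8, 194.3, 339.1, 227.8] (np.float64(322.12922002328287), np.float64(211.71012805587893)) [ 390.26504845 -266.34441138   85.        ]
[318.87530602 213.85016299] [318.70720643 327.80609233] [318.1985273  320.90312133] [319.66576261 213.20763632]
```

View pics/w2.png

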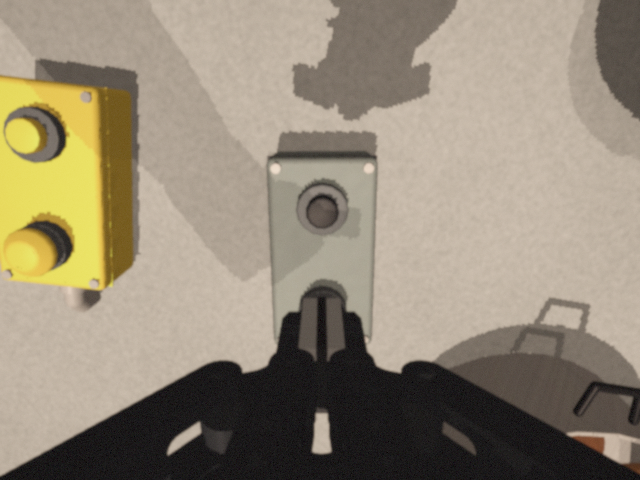

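The wrist view shows the black start cap at (322,211), within 2 mm of the tool axis, and the stop head under the fingers' lower edge at about (322,292). I descend.

Emit:
servo_tool(commands=[0.1, 0.15, 5, 0, 0.1, 0.15, 10, 0, 0.1, 0.15, 14, 0, 0.1, 0.15, 16, 0, 0.1, 0.15, 16.8, 0, 0.1, 0.15, 16.8, 0, 0.1, 0.15, 16.8, 0])

```text
time_s: 16.6
position: [390.1, -267.3, 269.2]
orientation: [[-0.176, 0.984, 0.002], [0.984, 0.176, -0.002], [-0.002, 0.002, -1.0]]
force: [0.7, 0.5, 0.2]
opening: 0.2
gripper_force: 0.0
```

Emit:
servo_tool(commands=[0, 0, 0.3, 0, 0, 0, 0.6, 0, 0, 0, 0.9, 0, 0, 0, 0.9, 0, 0, 0, 0.9, 0])

```text
time_s: 17.23
position: [389.6, -267.0, 259.1]
orientation: [[-0.176, 0.984, 0.0], [0.984, 0.176, -0.0], [-0.001, 0.0, -1.0]]
force: [0.5, 0.5, 2.4]
opening: 0.2
gripper_force: 1.0
```

Emit:
servo_tool(commands=[0, 0, 0.2, 0, 0, 0, 0.4, 0, 0, 0, 0.55, 0, 0, 0, 0.55, 0, 0, 0, 0.55, 0])

```text
time_s: 17.85
position: [389.6, -267.0, 254.4]
orientation: [[-0.176, 0.984, 0.001], [0.984, 0.176, -0.001], [-0.001, 0.001, -1.0]]
force: [-1.5, 0.0, 8.5]
opening: -0.1
gripper_force: 4.0
```

The force is 8.5 N at TCP z 254.4, so the button is fully in against its stop. I retract now.

Emit:
servo_tool(commands=[0, 0, -0.5, 0, 0, 0, -2, 0, 0, 0, -6, 0, 0, 0, -12, 0, 0, 0, -14, 0, 0, 0, -14, 0, 0, 0, -14, 0, 0, 0, -14, 0])

```text
time_s: 18.85
position: [389.2, -266.6, 391.1]
orientation: [[-0.176, 0.984, -0.003], [0.984, 0.176, 0.003], [0.003, -0.002, -1.0]]
force: [0.1, -0.1, -0.4]
opening: -0.3
gripper_force: 0.0
```

```bash
python3 ang.py; python3 -c "
from h import *
print(workorder.sign_off())"
```

```text
18.85 [ 0.08702297 -0.12524625 -0.43036757]
top 0.66 [226.4, 100.7, 286.0, 191.9] 534 32.190292
top tips .524 .654 .785: [array([260., 199.]), array([272., 195.]), array([283., 189.])]
scene 0.69 [243.4, 272.6, 309.3, 367.9] 581 33.280434
scene tips .524 .654 .785: [array([324., 284.]), array([314., 277.]), array([303., 271.])]
the job is handed in; nothing more can be done
None
```

The job is handed in (no verdict was returned): the lever sits in the third notch by the camera images, the start button was then pressed fully in (8.5 N at its stop) and released, and the arm never went near the stop button or the tools.

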